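# Change over the paint carrier

## Robot

A 6-joint arm with a two-finger parallel gripper is mounted at the origin on the work surface; the furniture and walls round the work are solid. World frame = base frame: x ahead of the robot, y to its left, z up, the work surface at z = 0. Lengths are in m, angles in rad, forces in N, time in s.
With the tool pointing down it reaches from about 0.3 to 0.875 m from the base axis. Payload 6.4 kg.
Tool frame: the origin (TCP) lies midway between the tips of the shut fingers; the grasp point (between the pads) lies 19 mm behind it (grasp_offset is the distance from the TCP to the grasp point, in m); z points along the fingers, y is the line along which they close (so a half turn about z gives the same grasp; the last joint's range is limited). The gripper opens to 85 mm and grips with 20 to 120 N. Pads are 22 mm wide; open, the fingers measure 114 mm over their backs; the gripper's body (76 mm by 85 mm) begins 54 mm behind the grasp point. The pads swing forward as they close: fully open they stand 13 mm farther back than shut.
Start: joints at [-1.336, 0.181, 1.607, -0, 1.354, -0.206], TCP at [0.245, -0.52, 0.231] pointing down, gripper open.
Joint ranges: [-2.99, 2.99], [-0.89, 2.07], [0.3, 2.58], [-1.14, 4.28], [0, 2.63], [-3.12, 3.12]. Speed limits (rad/s): [2.57, 2.57, 3.01, 3.14, 3.14, 3.14].

## Interface

Orientations are given as a unit quaternion [w, x, y, z].
In Python, from bench import * gives the robot as it stands. The module is installed in compiled form; this text tells all that it offers.
- The arm moves only by the tool servo_tool, never from a script. Its argument "commands" is text: rows parted by semicolons, each of 7 numbers parted by spaces: the turn, a rotation vector about the tool's x, y, z in rad, then the shift along the tool's x, y, z in mm, then the opening, from 0 (shut) to 1 (fully open). In form: wx wy wz dx dy dz claw; .... A call has 1 to 5 rows; each row shifts and turns the commanded pose from where the row before left it, along the tool's axes as they then stand; what a row does not reach is not made up. A row lasts 1/8 s, in which the tool goes at most 62.5 mm and 10.7 degrees, less where a joint would pass 70% of its speed; a pose out of reach is approached as far as the arm can. A call with a gripper value outside its range is refused whole. The fingers move at their own pace and stop on an object; the grip force is fixed at half the most. Time passes only in rows, so rows that do not move let the fingers close. It gives the time, the measured TCP pose, the force, the opening and the grip force at its end, in the units of the state.
- get_obs(): the state, without advancing time (a new reading comes with each control period).
- camera(name): name is "scene" or "top" or "wrist"; returns the picture (420x560x3 uint8, blue, green, red); there is no depth.
- calibration(name): a dict with "fx", "fy", "cx", "cy" (pixels), "R" (3x3) and "t" (3): a world point X has camera coordinates R X + t. Camera axes: x right, y down, z forward; pixel columns grow to the right and rows downward; lengths in m; the calibration is good to about 2 mm. A picture is of the moment at which its call begins: read the wrist's pose just before it. calibration takes no time and is no camera call; for the wrist camera it gives the pose at the moment of the call.
- hand_in(): hands the job in; it is judged then, once.
The state is a dict: "time_s": time; "q": joint angles; "dq": joint speeds; "joint_efforts": joint torques, N m; "eef_pos": TCP position; "eef_rot": TCP orientation; "wrist_force": force on the tool from outside, world axes, zero at the start; "torque": the same for the moment, N m; "opening": opening from 0.0 (shut) to 1.0 (fully open); "grasp_force": force on a finger pad.
Only numpy, scipy, OpenCV 4.12 (cv2) and the standard library are available. Lean on these libraries where they do the work, as an engineer would, in place of code of your own. Each camera call takes 0.05 s, during which the arm holds its last target. There are 200 camera calls.

## Task

Refit the plywood paint carrier for the red and black hull. The blue pot left in it from the last job belongs in the empty hole of the pine rack, beside the grey pot, which stays where it is. Seat the red pot in the well of the red insert, the black pot in the well of the black insert, and lay the cork sanding block flat, sole down, in the grey insert's pocket.

Things in the scene. Friction and masses are not known exactly. Their poses are not given: they have to be found in the camera images.
- carrier: low plywood tray, fixed to the table, 212 mm long (its y) and 106 mm wide (its x); long sides 16 mm high, two end cheeks 34 mm high and 9 mm thick. Origin at the centre of its underside, z up. Three inserts, each 92 mm (x) by 64 mm (y), sit in it in a row 64 mm apart along y, square to it, in any order: red with a well, black with a well, grey with a pocket
- red_well (a point): round well in the middle of the red plastic insert, 40 mm bore, 16 mm deep, mouth flared to about 48 mm by a 4 mm chamfer. The point lies at the centre of the well's floor, 6 mm above the table; the insert's top is 22 mm above the table (16 mm above the point). z up, y along the carrier's long axis. At the start either this well or the black one holds the blue pot
- black_well (a point): round well in the middle of the black plastic insert, 40 mm bore, 16 mm deep, mouth flared to about 48 mm by a 4 mm chamfer. The point lies at the centre of the well's floor, 6 mm above the table; the insert's top is 22 mm above the table (16 mm above the point). z up, y along the carrier's long axis
- block_pocket (a point): rectangular pocket of the grey plastic insert, 82 mm (its x, across the carrier) by 53 mm (its y, along the carrier), 7 mm deep, 5 mm walls; the block's long way goes along the pocket's x. The point lies at the centre of the pocket's floor, 9 mm above the table; rim 16 mm above the table. z up
- rack_free_hole (a point): the empty hole of the pine rack, a fixed block 58 mm (x) by 116 mm (y) by 22 mm high with two holes 58 mm apart along its y: 40 mm bores 16 mm deep, mouths flared to about 48 mm. The point lies at the centre of the free hole's floor, 6 mm above the table; the grey pot's hole is at y = -58 mm from it, the rack's middle at y = -29 mm. z up
- red_centre (a point): red pot of enamel, a screw-lid cylinder 32 mm across and 42 mm tall (lid: top 10 mm), about 30 g, loose. The point is its centre, 21 mm above its underside; z runs up its axis. Stands on the table at the start
- black_centre (a point): black pot of enamel, a screw-lid cylinder 32 mm across and 42 mm tall (lid: top 10 mm), about 30 g, loose. The point is its centre, 21 mm above its underside; z runs up its axis. Stands on the table at the start
- blue_centre (a point): blue pot of enamel, a screw-lid cylinder 32 mm across and 42 mm tall (lid: top 10 mm), about 30 g, loose. The point is its centre, 21 mm above its underside; z runs up its axis. Stands in one of the carrier's two wells at the start, its underside 6 mm above the table, its upper 26 mm above the insert
- grey_centre (a point): grey pot of enamel, a screw-lid cylinder 32 mm across and 42 mm tall (lid: top 10 mm), about 30 g, loose. The point is its centre, 21 mm above its underside; z runs up its axis. Stands in the rack's other hole and stays there
- block_centre (a point): cork sanding block, tan with a thin brown sole, 36 mm (its x) by 70 mm (its y, the long way) by 26 mm high, 50 g, loose, lying on its sole on the table. The point is its centre, 13 mm above its underside; z up
Things that resemble listed ones, but are neither listed nor needed, are in the scene too. What is shaped like the part that bears blue_centre but green or orange is not meant.

How it is judged:
By the outcome, as a careful person would: the job done as asked, in the order asked, and still so for the second after the job is handed in, with the robot touching nothing.
It also fails if it takes over 90 s, if anything falls off the work surface, if the arm or the gripper's body presses on something with over 40 N, if the wrist force passes 120 N, or if a joint passes its speed limit or range.

## Working session

There is one attempt and no reset: what is moved stays moved. The work goes in short steps, Python scripts to look and compute and a tool call to move; the robot and the scene stay as the last step left them, time stands still between calls to the robot, and variables do not carry over. Pictures are saved under pics/ and viewed, at most 14 in all, crops included, and the job is handed in when it is done.

Besides the shell and the picture viewer there is one more tool, called after "Request:" as name(argument=value, ...) on one line, values as JSON. servo_tool: Moves the arm, as the interface text tells. Its arguments: {"type":"object","properties":{"commands":{"type":"string"}},"required":["commands"]}

```bash
mkdir -p pics
python3 - <<'E'
from bench import *
import cv2
o=get_obs();print(o['eef_pos'],o['eef_rot'],o['opening'])
for n in("top","scene"):
    cv2.imwrite(f"pics/{n}0.png",camera(n)); c=calibration(n);print(n,c)
E
```

```text
[ 0.24521271 -0.51947682  0.23037791] [-8.85631081e-04  9.75806490e-01  2.18634189e-01 -2.67534711e-05] 0.9944221949355742
top {'fx': 385.69983060595786, 'fy': 385.69983060595786, 'cx': 281.1839046929165, 'cy': 213.2043782761896, 'R': array([[-0.01435697, -0.99983564,  0.0110709 ],
       [-0.99787083,  0.01362251, -0.0637827 ],
       [ 0.0636214 , -0.01196306, -0.9979024 ]]), 't': array([0.00926074, 0.39196438, 0.94504672])}
scene {'fx': 385.663976088463, 'fy': 385.663976088463, 'cx': 278.17446532095585, 'cy': 213.977518980354, 'R': array([[ 5.43896983e-01, -8.39151693e-01,  7.12850913e-04],
       [-4.63222979e-01, -3.00946540e-01, -8.33580021e-01],
       [ 6.99714616e-01,  4.53051450e-01, -5.52398262e-01]]), 't': array([-0.21925307,  0.23737287,  0.67387478])}
```

View pics/top0.png

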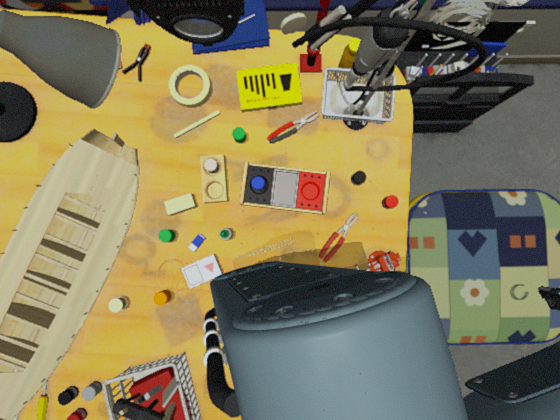

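View pics/scene0.png

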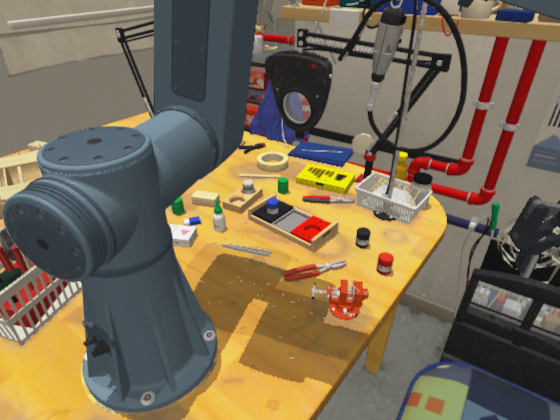

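The top view shows the carrier at about (285,188), with the blue pot in the black insert (258,184), the grey pocket at (285,188) and the red well at (311,190). The rack has the grey pot at (211,165) and the free hole at (215,189). The loose red pot is at (391,202), the black pot at (359,178) and the cork block at (180,204).

```bash
cat > h.py <<'E'
from bench import *
import cv2, numpy as np
from scipy.spatial.transform import Rotation as Rt
def ray(c,px,z):
    d=c['R'].T@np.array([(px[0]-c['cx'])/c['fx'],(px[1]-c['cy'])/c['fy'],1.]); o=-c['R'].T@c['t']
    return o+d*(z-o[2])/d[2]
def proj(c,X):
    p=c['R']@np.array(X)+c['t']; return np.array([c['fx']*p[0]/p[2]+c['cx'],c['fy']*p[1]/p[2]+c['cy']])
def tool(o=None):
    o=o or get_obs(); w,x,y,z=o['eef_rot']; return np.array(o['eef_pos']),Rt.from_quat([x,y,z,w]).as_matrix()
def go(X,yaw_y=None):
    """shift mm in tool axes to X; wz to bring tool y along world direction angle yaw_y"""
    p,R=tool(); s=R.T@(np.array(X)-p)*1000
    print('shift tool mm',s.round(1))
    print('z tilt',R[:,2].round(4),'tool-y angle deg',np.degrees(np.arctan2(R[1,1],R[0,1])).round(2))
E
python3 - <<'E'
from h import *
c=calibration("top")
for n,p,z in [("blue",(258,184),.048),("pocket",(285,188),.016),("redwell",(311,190),.022),("red",(391,202),.042),("black",(359,178),.042),("block",(180,204),.026),("free",(215,189),.022),("grey",(211,165),.048)]:
    print(n,ray(c,p,z).round(3))
cw=calibration("wrist");p,R=tool();print("cam in tool",R.T@(-cw['R'].T@cw['t']-p), "R cam->tool",(R.T@cw['R'].T).round(3),cw['fx'],cw['cx'],cw['cy'])
print(R.round(3))
go([.42,-.05,.3])
E
```

```text
blue [0.461 0.059 0.048]
pocket [ 0.454 -0.007  0.016]
redwell [ 0.448 -0.071  0.022]
red [ 0.414 -0.262  0.042]
black [ 0.473 -0.186  0.042]
block [0.417 0.251 0.026]
free [0.453 0.166 0.022]
grey [0.508 0.171 0.048]
cam in tool [ 0.08589503  0.00053584 -0.14183941] R cam->tool [[ 0.    -0.945 -0.327]
 [ 1.    -0.     0.   ]
 [-0.    -0.327  0.945]] 289.9240290128241 282.254627119532 205.98839296342638
[[ 0.904  0.427 -0.   ]
 [ 0.427 -0.904  0.002]
 [ 0.    -0.002 -1.   ]]
shift tool mm [ 358.4 -350.2  -68.9]
z tilt [-4.0e-04  1.6e-03 -1.0e+00] tool-y angle deg -64.75
```

Request:
servo_tool(commands="0 0 0 40 -34 0 1;0 0 0 40 -34 0 1;0 0 0 40 -34 0 1;0 0 0 40 -34 0 1;0 0 0 40 -34 0 1")

```text
time_s: 0.72
eef_pos: [0.354, -0.2792, 0.231]
eef_rot: [-0.0, 0.976, 0.218, -0.0]
wrist_force: [0.5, -0.4, -0.1]
opening: 0.999
grasp_force: 0.0
```

Request:
servo_tool(commands="0 0 0 40 -34 0 1;0 0 0 40 -34 0 1;0 0 0 40 -34 0 1;0 0 0 40 -34 0 1;0 0 0 40 -34 0 1")

```text
time_s: 1.35
eef_pos: [0.4624, -0.0401, 0.2312]
eef_rot: [0.0, 0.976, 0.219, -0.0]
wrist_force: [0.7, -1.5, 0.2]
opening: 1.003
grasp_force: 0.0
```

Request:
servo_tool(commands="0 0 0.147 0 0 0 1;0 0 0.147 0 0 0 1;0 0 0.147 0 0 0 1;0 0 0 0 0 0 1")

```text
time_s: 1.85
eef_pos: [0.4618, -0.0417, 0.231]
eef_rot: [-0.0, 1.0, 0.001, -0.0]
wrist_force: [0.0, -0.4, 0.6]
opening: 1.003
grasp_force: 0.0
```

Run:
```python
from h import *
go([.46,0,.23]);p,R=tool();print(p)
im=camera("wrist");cv2.imwrite("pics/w1.png",im)
```

```text
shift tool mm [ -1.8 -41.7   1. ]
z tilt [-6.e-04  3.e-04 -1.e+00] tool-y angle deg -89.93
[ 0.46182145 -0.04168793  0.23096276]
```

View pics/w1.png

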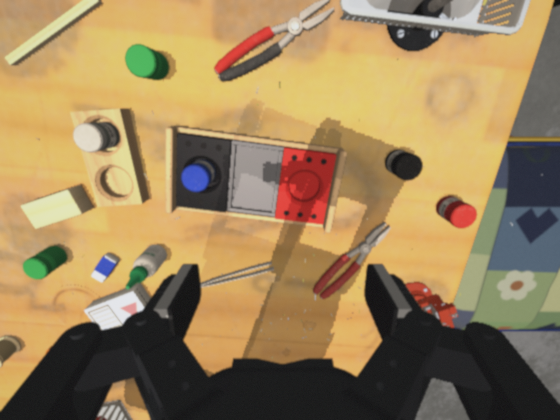

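The wrist view shows the blue pot's lid at (195,178), the red well at (304,184), the pocket at about (257,178) and the free hole at (117,181). The black pot is at (404,163), the red pot at (459,211) and the block at (54,207).

Run:
```python
from h import *
im=cv2.imread("pics/w1.png")
T=[]
for i,(x,y) in enumerate([(197,178),(304,184),(108,160),(404,163),(459,211),(55,205)]):
    w=cv2.resize(im[y-33:y+32,x-33:x+32],(260,260),interpolation=cv2.INTER_CUBIC)
    for k in range(0,65,10): 
        cv2.putText(w,str(x-33+k),(k*4,8),0,.3,(0,255,255),1); cv2.putText(w,str(y-33+k),(0,k*4+4),0,.3,(0,255,255),1)
    T.append(w)
cv2.imwrite("pics/m1.png",np.vstack([np.hstack(T[:3]),np.hstack(T[3:])]))
```

```text
(no output)
```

View pics/m1.png

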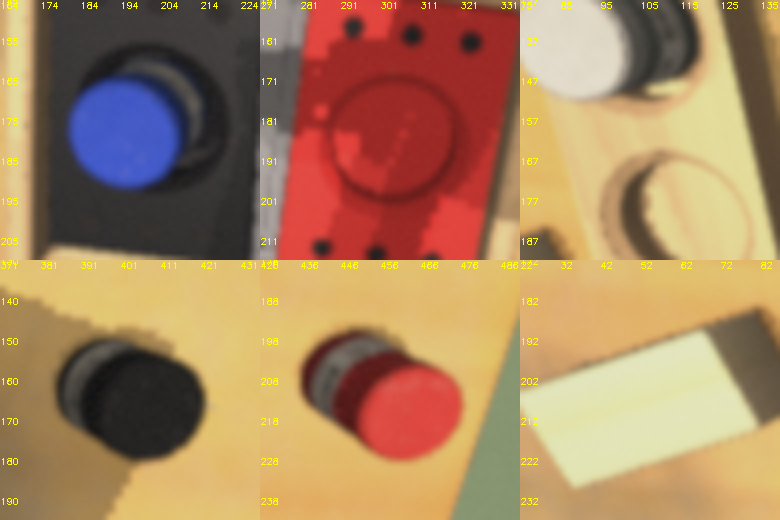

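Run:
```python
from h import *
c=calibration("wrist")
for n,p,z in [("blue",(195,178),.048),("redwell top",(304.8,185.8),.022),("redwell floor",(304.8,185.8),.006),("red",(463.75,216),.042),("black",(409,166.5),.042),("free",(117,182),.022),
 ("b1",(22,204.5),.026),("b2",(69,189.5),.026),("b3",(81.2,213.8),.026),("b4",(36.3,229),.026)]:
    print(n,(ray(c,p,z)*1000).round(1))
```

```text
blue [469.1  58.5  48. ]
redwell top [453.2 -69.8  22. ]
redwell floor [448.9 -71.1   6. ]
red [ 421.  -263.5   42. ]
black [ 482.  -187.7   42. ]
free [457.4 164.1  22. ]
b1 [428.9 287.1  26. ]
b2 [448.7 223.1  26. ]
b3 [416.5 215.1  26. ]
b4 [395.2 278.3  26. ]
```

Request:
servo_tool(commands="0 0 0 4 -50 30 1;0 0 0 3 -50 30 1;0 0 -0.18 0 0 0 1;0 0 -0.18 0 0 0 1;0 0 -0.18 0 0 0 1")

```text
time_s: 2.52
eef_pos: [0.4689, 0.0583, 0.171]
eef_rot: [-0.0, 0.963, 0.271, -0.0]
wrist_force: [-0.1, -0.4, 0.1]
opening: 1.003
grasp_force: 0.0
```

Request:
servo_tool(commands="0 0 -0.18 0 0 0 1;0 0 -0.18 0 0 0 1;0 0 -0.18 0 0 0 1;0 0 -0.18 0 0 0 1;0 0 -0.17 0 0 0 1")

```text
time_s: 3.15
eef_pos: [0.469, 0.058, 0.1712]
eef_rot: [-0.0, 0.752, 0.659, -0.0]
wrist_force: [0.3, 0.6, 0.3]
opening: 0.997
grasp_force: 0.0
```

Request:
servo_tool(commands="0 0 0 0 0 0 1;0 0 0 0 0 0 1")

```text
time_s: 3.4
eef_pos: [0.469, 0.0581, 0.1712]
eef_rot: [-0.0, 0.756, 0.655, -0.0]
wrist_force: [-0.5, 0.1, 0.9]
opening: 0.999
grasp_force: 0.0
```

Run:
```python
from h import *
p,R=tool();print(p,get_obs()['q']);go([.469,.0585,.16])
im=camera("wrist");cv2.imwrite("pics/w2.png",im)
```

```text
[0.46904089 0.05806618 0.17123338] [-1.28741823e-01  1.46712217e-02  1.91646894e+00  1.38920830e-05
  1.21055915e+00  1.44250988e-02]
shift tool mm [ 0.4 -0.1 11.2]
z tilt [-1.e-04  0.e+00 -1.e+00] tool-y angle deg -8.2
```

View pics/w2.png

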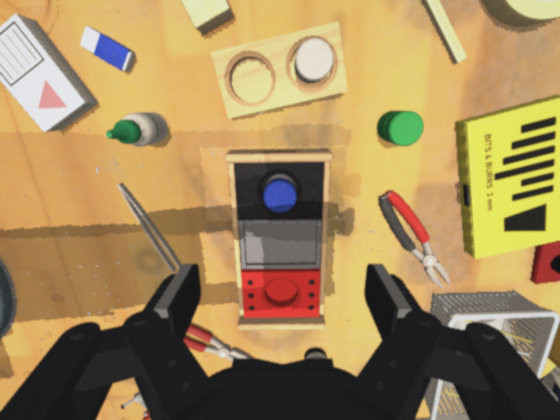

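The carrier is now square in the wrist view. Blue lid is at (280,194), the red well at (281,291), the free hole at (249,80), the grey lid at (316,60) and the pocket at (280,245).

Run:
```python
from h import *
im=cv2.imread("pics/w2.png");c=calibration("wrist")
hsv=cv2.cvtColor(im,cv2.COLOR_BGR2HSV)
m=((hsv[...,0]>105)&(hsv[...,0]<130)&(hsv[...,1]>120)&(hsv[...,2]>150)).astype(np.uint8);m[:160]=0;m[225:]=0
x,y=np.where(m)[::-1]; print("bluepx",x.mean(),y.mean(),len(x),(ray(c,(x.mean(),y.mean()),.048)*1000).round(1))
T=[]
for (x,y) in [(250,80),(281,290),(320,65),(280,194)]:
    w=cv2.resize(im[y-35:y+35,x-45:x+45],None,fx=4,fy=4,interpolation=cv2.INTER_CUBIC)
    for k in range(0,90,10):
        cv2.putText(w,str(x-45+k),(k*4,8),0,.3,(255,0,255),1); cv2.putText(w,str(y-35+k),(0,k*4+4),0,.3,(255,0,255),1)
    T.append(w)
cv2.imwrite("pics/m2.png",np.vstack([np.hstack(T[:2]),np.hstack(T[2:])]))
```

```text
bluepx 279.15841584158414 194.3795379537954 606 [468.4  63.   48. ]
```

View pics/m2.png

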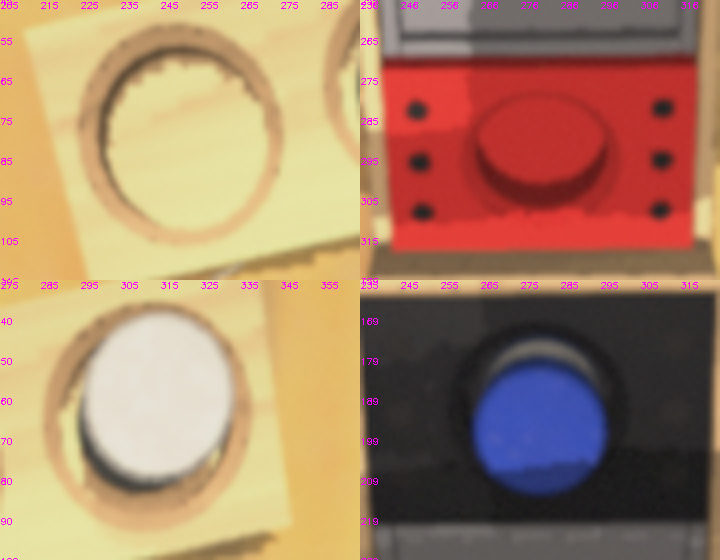

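Run:
```python
from h import *
c=calibration("wrist")
P={}
for n,p,z in [("blue",(280,196.2),.048),("redwell",(281.1,294.3),.022),("free",(250.2,78.5),.022),("greyhole",(311.4,64.4),.022),
 ("cTL",(228,153),.034),("cTR",(331,153),.034)]:
    P[n]=ray(c,p,z)*1000;print(n,P[n].round(1))
d=P["greyhole"]-P["free"];print(np.linalg.norm(d),np.degrees(np.arctan2(d[1],d[0])))
d=P["blue"]-P["redwell"];print(np.linalg.norm(d),np.degrees(np.arctan2(d[1],d[0])))
go(np.r_[P["blue"][:2]/1000,.024]);go(np.r_[P["free"][:2]/1000,.07])
```

```text
blue [468.9  61.1  48. ]
redwell [451.2 -67.6  22. ]
free [456.8 169.4  22. ]
greyhole [514.  173.1  22. ]
cTL [425.2 106.7  34. ]
cTR [522.8  92.7  34. ]
57.26668579120314 3.6763976319605147
132.42947430423877 82.16342259000612
shift tool mm [  3.   -0.5 147.3]
z tilt [-1.e-04  0.e+00 -1.e+00] tool-y angle deg -8.19
shift tool mm [108.5 -27.9 101.3]
z tilt [-1.e-04  0.e+00 -1.e+00] tool-y angle deg -8.19
```

Request:
servo_tool(commands="0 0 0 3 0 47 1;0 0 0 0 0 50 1;0 0 0 0 0 50 1;0 0 0 0 0 0 1;0 0 0 0 0 0 0")

```text
time_s: 4.08
eef_pos: [0.4707, 0.061, 0.0258]
eef_rot: [0.001, 0.755, 0.655, 0.001]
wrist_force: [0.3, -0.6, 0.5]
opening: 0.821
grasp_force: 0.0
```

Request:
servo_tool(commands="0 0 0 0 0 0 0;0 0 0 0 0 0 0;0 0 0 0 0 0 0;0 0 0 0 0 0 0")

```text
time_s: 4.58
eef_pos: [0.4707, 0.0609, 0.0262]
eef_rot: [0.001, 0.755, 0.656, 0.001]
wrist_force: [-2.2, -0.7, 10.1]
opening: 0.349
grasp_force: 58.4
```

Request:
servo_tool(commands="0 0 0 0 0 -35 0;0 0 0 0 0 -35 0;0 0 0.17 0 0 0 0;0 0 0.17 0 0 0 0;0 0 0.17 0 0 0 0")

```text
time_s: 5.2
eef_pos: [0.4699, 0.0611, 0.0954]
eef_rot: [0.001, 0.897, 0.441, 0.001]
wrist_force: [0.3, 0.1, -0.7]
opening: 0.349
grasp_force: 59.4
```

Request:
servo_tool(commands="0 0 0.17 0 0 0 0;0 0 0.17 0 0 0 0;0 0 0.17 0 0 0 0;0 0 0.17 0 0 0 0;0 0 0.17 0 0 0 0")

```text
time_s: 5.82
eef_pos: [0.4698, 0.0611, 0.0952]
eef_rot: [0.0, 0.999, 0.032, 0.001]
wrist_force: [-0.4, 0.2, -0.3]
opening: 0.344
grasp_force: 59.5
```

Run:
```python
from h import *
go([.457,.1692,.09]);print(get_obs()['wrist_force'])
im=camera("wrist");cv2.imwrite("pics/w3.png",im)
```

```text
shift tool mm [  -5.9 -108.7    5.1]
z tilt [ 1.4e-03 -2.0e-04 -1.0e+00] tool-y angle deg -86.32
[-0.43848657  0.24459857 -0.31540239]
```

View pics/w3.png

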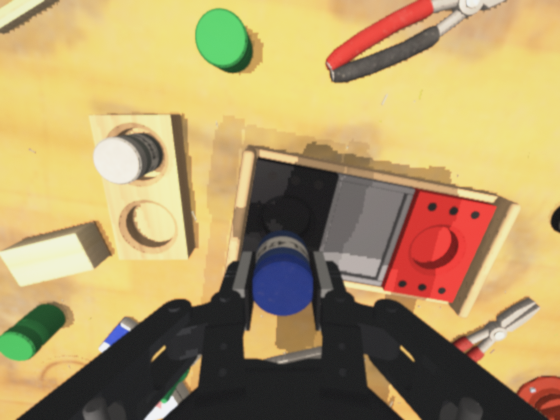

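The blue pot is held upright at (283,275), and the free hole shows at (149,223).

Request:
servo_tool(commands="0 0 0 -3 -54 0 0;0 0 0 -3 -54.5 0 0;0 0 0 0 0 0 0;0 0 0 0 0 35 0;0 0 0 0 0 15 0")

```text
time_s: 6.5
eef_pos: [0.4551, 0.1684, 0.0432]
eef_rot: [0.0, 0.999, 0.036, -0.001]
wrist_force: [-0.5, 0.8, -0.3]
opening: 0.346
grasp_force: 59.6
```

Request:
servo_tool(commands="0 0 0 0 0 10 0;0 0 0 0 0 6 0;0 0 0 0 0 0 0")

```text
time_s: 6.88
eef_pos: [0.4561, 0.1687, 0.0284]
eef_rot: [0.0, 0.999, 0.035, -0.0]
wrist_force: [0.5, -0.2, -0.6]
opening: 0.346
grasp_force: 59.6
```

Run:
```python
from h import *
print((ray(calibration("wrist"),(283,275),.04)).round(3))
im=camera("wrist");cv2.imwrite("pics/w4.png",im)
```

```text
[0.459 0.169 0.04 ]
```

View pics/w4.png

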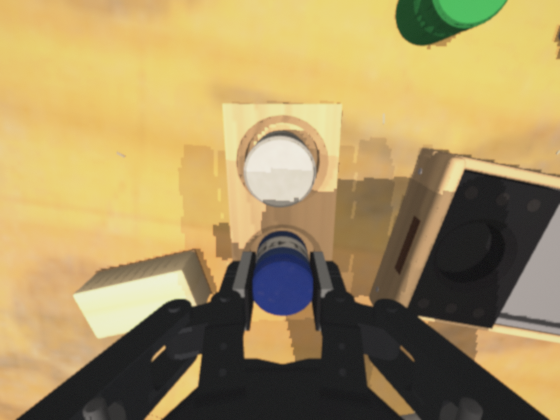

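The blue pot sits in the hole with no contact force, beside the grey pot at (281,170).

Request:
servo_tool(commands="0 0 0 0 0 2 0;0 0 0 0 0 0 0.6;0 0 0 0 0 0 0.6;0 0 0 0 0 0 0.6;0 0 0 0 0 -20 0.6")

```text
time_s: 7.55
eef_pos: [0.4545, 0.1687, 0.0453]
eef_rot: [0.0, 0.999, 0.035, -0.002]
wrist_force: [-0.3, -0.6, 0.4]
opening: 0.597
grasp_force: 0.0
```

Request:
servo_tool(commands="0 0 0 0 0 -50 0.6;0 0 0 0 0 -50 0.6;0 0 0 0 0 0 0.6")

```text
time_s: 7.92
eef_pos: [0.4592, 0.1694, 0.1507]
eef_rot: [-0.0, 0.999, 0.035, 0.005]
wrist_force: [0.2, -0.3, -0.2]
opening: 0.6
grasp_force: 0.0
```

Run:
```python
from h import *
print(tool()[0]);go([.421,-.2635,.12])
im=camera("wrist");c=calibration("wrist")
hsv=cv2.cvtColor(im,cv2.COLOR_BGR2HSV)
m=((hsv[...,0]>105)&(hsv[...,0]<130)&(hsv[...,1]>120)).astype(np.uint8)
n,l,s,ce=cv2.connectedComponentsWithStats(m)
for i in range(1,n):
    if s[i,4]>200: print(s[i],ce[i],ray(c,ce[i],.044).round(4))
```

```text
[0.45918462 0.16937257 0.1507242 ]
shift tool mm [-68.6 429.2  29.9]
z tilt [ 0.009  0.001 -1.   ] tool-y angle deg -85.99
[266 192  33  34 892] [282.00784753 208.5470852 ] [0.4564 0.1693 0.044 ]
[230 287  21  24 275] [238.8        299.22545455] [0.3567 0.206  0.044 ]
```

Request:
servo_tool(commands="0 0 0 -8 54 0 1;0 0 0 -8 54 0 1;0 0 0 -9 54 0 1;0 0 0 -9 54 0 1;0 0 0 -9 54 0 1")

```text
time_s: 8.6
eef_pos: [0.4304, -0.1046, 0.1446]
eef_rot: [-0.001, 0.999, 0.035, -0.001]
wrist_force: [1.2, -0.3, 0.7]
opening: 0.998
grasp_force: 0.0
```

Request:
servo_tool(commands="0 0 0 -9 54 0 1;0 0 0 -8 53 0 1;0 0 0 -8 52 0 1;0 0 -0.17 0 0 0 1;0 0 -0.17 0 0 0 1")

```text
time_s: 9.22
eef_pos: [0.4167, -0.2637, 0.1441]
eef_rot: [-0.002, 0.979, 0.205, -0.001]
wrist_force: [-0.2, 0.2, -0.1]
opening: 1.0
grasp_force: 0.0
```

Request:
servo_tool(commands="0 0 -0.17 0 0 0 1;0 0 -0.17 0 0 0 1;0 0 -0.17 0 0 0 1;0 0 -0.17 0 0 0 1;0 0 -0.17 0 0 0 1")

```text
time_s: 9.85
eef_pos: [0.417, -0.2628, 0.1442]
eef_rot: [-0.002, 0.806, 0.591, -0.0]
wrist_force: [-0.3, 0.3, 0.6]
opening: 1.001
grasp_force: 0.0
```

Request:
servo_tool(commands="0 0 -0.17 0 0 0 1;0 0 0 0 0 0 1;0 0 0 0 0 0 1")

```text
time_s: 10.22
eef_pos: [0.4176, -0.2633, 0.1453]
eef_rot: [-0.001, 0.756, 0.654, -0.0]
wrist_force: [-0.5, 0.0, -0.6]
opening: 1.0
grasp_force: 0.0
```

Run:
```python
from h import *
print(tool()[0]);go([.421,-.2635,.12])
im=camera("wrist");cv2.imwrite("pics/w5.png",im)
```

```text
[ 0.41756495 -0.26334537  0.14532147]
shift tool mm [ 0.3  3.5 25.3]
z tilt [-0.0012  0.0013 -1.    ] tool-y angle deg -8.27
```

View pics/w5.png

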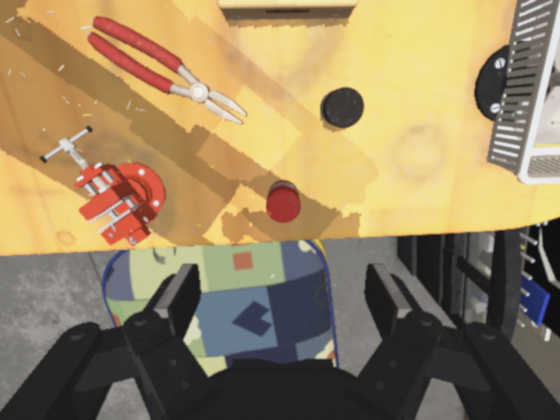

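The red pot's lid is at about (283,203), near the table edge, and the black pot's at (343,107). The vise at (125,200) is well clear.

Run:
```python
from h import *
im=cv2.imread("pics/w5.png");c=calibration("wrist")
hsv=cv2.cvtColor(im,cv2.COLOR_BGR2HSV)
m=(((hsv[...,0]<8)|(hsv[...,0]>172))&(hsv[...,1]>140)&(hsv[...,2]>60)).astype(np.uint8)[170:235,250:320]
n,l,s,ce=cv2.connectedComponentsWithStats(m);i=1+s[1:,4].argmax();print(s[i]+np.array([250,170,0,0,0]),ce[i]+[250,170])
b=s[i]; cx=250+b[0]+b[2]/2-.5; cy=170+b[1]+b[3]-.5-b[2]/2
print(cx,cy);X=ray(c,(cx,cy),.042);print(X);go([X[0],X[1],.019])
print("black",ray(c,(343.5,107),.042))
```

```text
[267 186  33  36 971] [282.80329557 203.88053553]
283.0 205.0
[ 0.41998658 -0.26289061  0.042     ]
shift tool mm [  0.8   2.3 126.6]
z tilt [-9.e-04  1.e-03 -1.e+00] tool-y angle deg -8.23
black [ 0.4797575  -0.18771399  0.042     ]
```

Request:
servo_tool(commands="0 0 0 1 2 45 1;0 0 0 0 0 45 1;0 0 0 0 0 35 1;0 0 0 0 0 0 1;0 0 0 0 0 0 0")

```text
time_s: 10.9
eef_pos: [0.4208, -0.2637, 0.0224]
eef_rot: [0.001, 0.755, 0.655, 0.0]
wrist_force: [0.2, -0.4, 0.3]
opening: 0.817
grasp_force: 0.0
```

Request:
servo_tool(commands="0 0 0 0 0 0 0;0 0 0 0 0 0 0;0 0 0 0 0 0 0;0 0 0 0 0 0 0;0 0 0 0 0 0 0")

```text
time_s: 11.52
eef_pos: [0.421, -0.2639, 0.0229]
eef_rot: [0.001, 0.755, 0.656, 0.0]
wrist_force: [-0.8, 0.8, 7.3]
opening: 0.343
grasp_force: 58.6
```

Request:
servo_tool(commands="0 0 0 0 0 -40 0;0 0 0 0 0 -40 0;0 0 0 0 0 0 0;0 0 0 0 0 0 0")

```text
time_s: 12.02
eef_pos: [0.42, -0.2629, 0.1012]
eef_rot: [0.0, 0.755, 0.656, -0.0]
wrist_force: [0.0, -0.2, -0.3]
opening: 0.345
grasp_force: 59.3
```

Run:
```python
from h import *
print(tool()[0]);go([.4512,-.0676,.1])
```

```text
[ 0.41997416 -0.26290103  0.10123674]
shift tool mm [197.8   3.5   1.2]
z tilt [ 1.e-04 -2.e-04 -1.e+00] tool-y angle deg -8.08
```

Request:
servo_tool(commands="0 0 0 49 1 0 0;0 0 0 49 1 0 0;0 0 0 49 1 0 0;0 0 0 50 0.5 0 0;0 0 0 0 0 0 0")

```text
time_s: 12.65
eef_pos: [0.45, -0.0651, 0.0997]
eef_rot: [-0.002, 0.754, 0.657, -0.001]
wrist_force: [-0.7, -0.2, -1.1]
opening: 0.343
grasp_force: 59.3
```

Request:
servo_tool(commands="0 0 0 0 0 20 0;0 0 0 0 0 20 0;0 0 0 0 0 0 0;0 0 0 0 0 0 0")

```text
time_s: 13.15
eef_pos: [0.4512, -0.0692, 0.0613]
eef_rot: [-0.0, 0.755, 0.655, -0.0]
wrist_force: [-0.5, -0.4, -0.3]
opening: 0.34
grasp_force: 59.3
```

Run:
```python
from h import *
print(tool()[0]);go([.4508,-.0684,.029])
im=camera("wrist");cv2.imwrite("pics/w6.png",im)
```

```text
[ 0.45119925 -0.06916149  0.06130234]
shift tool mm [ 0.7 -0.5 32.3]
z tilt [-5.e-04  1.e-04 -1.e+00] tool-y angle deg -8.12
```

View pics/w6.png

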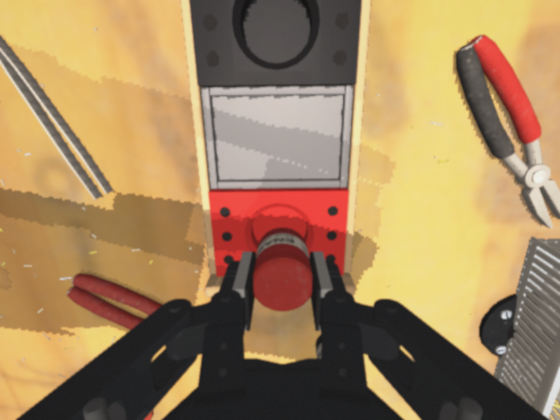

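The red pot hangs centred over its well, whose side dots are at (227,236) and (333,235). The pocket is at about (279,139) and the black well at (276,28).

Run:
```python
from h import *
c=calibration("wrist")
for n,p,z in [("red dots",(280,235.5),.022),("black rim",(276,28),.022),("pk",(209,90),.016),("pk",(349,88),.016),("pk",(348,182),.016),("pk",(214,184),.016)]: print(n,(ray(c,p,z)*1000).round(1))
```

```text
red dots [451.8 -68.7  22. ]
black rim [467.5  54.7  22. ]
pk [422.9  29.5  16. ]
pk [506.3  18.7  16. ]
pk [501.7 -39.2  16. ]
pk [413.2 -28.   16. ]
```

Request:
servo_tool(commands="0 0 0 0 0 15 0;0 0 0 0 0 10 0;0 0 0 0 0 5 0;0 0 0 0 0 0 0")

```text
time_s: 13.7
eef_pos: [0.4508, -0.0683, 0.0307]
eef_rot: [-0.001, 0.755, 0.656, -0.0]
wrist_force: [-0.1, -0.5, 1.6]
opening: 0.342
grasp_force: 59.3
```

Request:
servo_tool(commands="0 0 0 0 0 1.5 0;0 0 0 0 0 0 0.7;0 0 0 0 0 0 0.7;0 0 0 0 0 0 0.7;0 0 0 0 0 -20 0.7")

```text
time_s: 14.32
eef_pos: [0.45, -0.068, 0.0489]
eef_rot: [-0.001, 0.755, 0.656, -0.001]
wrist_force: [0.5, -0.1, 0.2]
opening: 0.702
grasp_force: 0.0
```

Request:
servo_tool(commands="0 0 0 0 0 -50 1;0 0 0 0 0 -40 1;0 0 0 0 0 0 1;0 0 0 0 0 0 1")

```text
time_s: 14.82
eef_pos: [0.4509, -0.0683, 0.1393]
eef_rot: [-0.0, 0.755, 0.656, -0.0]
wrist_force: [0.1, 0.2, 0.2]
opening: 0.994
grasp_force: 0.0
```

Run:
```python
from h import *
im=camera("wrist");c=calibration("wrist");print(tool()[0])
hsv=cv2.cvtColor(im,cv2.COLOR_BGR2HSV)
cv2.imwrite("pics/w7.png",im)
go([.481,-.188,.13])
```

```text
[ 0.45042321 -0.06815669  0.13867087]
shift tool mm [-114.4   47.1    8.5]
z tilt [-1.8e-03  8.0e-04 -1.0e+00] tool-y angle deg -8.08
```

View pics/w7.png

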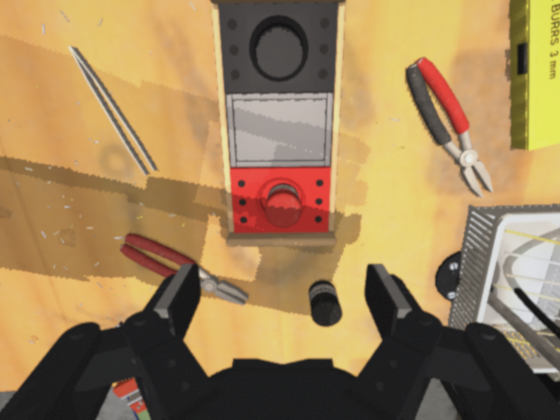

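The red pot is seated upright in its well at (283,203). The black pot's lid is at (326,313), with the plier tips clear at (245,297).

Request:
servo_tool(commands="0 0 0 -40 16 0 1;0 0 0 -40 16 0 1;0 0 0 -34 15 0 1;0 0 0 0 0 0 1;0 0 0 0 0 30 1")

```text
time_s: 15.5
eef_pos: [0.4825, -0.1883, 0.1099]
eef_rot: [0.001, 0.755, 0.655, 0.0]
wrist_force: [0.6, 0.3, -0.8]
opening: 1.002
grasp_force: 0.0
```

Run:
```python
from h import *
im=camera("wrist");c=calibration("wrist");print(tool()[0])
e=proj(c,[.4805,-.188,.042]);print(e)
x0,y0=e.astype(int)-45
m=(im.max(2)<60).astype(np.uint8)[y0:y0+90,x0:x0+90]
n,l,s,ce=cv2.connectedComponentsWithStats(m);i=1+s[1:,4].argmax();b=s[i];print(b)
cx=x0+b[0]+b[2]/2-.5; cy=y0+b[1]+b[3]-.5-b[2]/2
print(cx,cy,ray(c,(cx,cy),.042))
go([.4805,-.188,.022])
```

```text
[ 0.47912697 -0.1859159   0.10475392]
[282.78213966 225.85827901]
[  22   16   38   41 1271]
277.5 217.5 [ 0.4775006  -0.18066509  0.042     ]
shift tool mm [-2.1  2.1 82.7]
z tilt [-0.0055  0.0041 -1.    ] tool-y angle deg -8.1
```

Run:
```python
from h import *
camera("wrist");camera("wrist");c=calibration("wrist");im=camera("wrist");print(tool()[0])
e=proj(c,[.4805,-.188,.042]);print(e)
x0,y0=e.astype(int)-45
m=(im.max(2)<70).astype(np.uint8)[y0:y0+90,x0:x0+90]
n,l,s,ce=cv2.connectedComponentsWithStats(m);i=1+s[1:,4].argmax();b=s[i];print(b)
cx=x0+b[0]+b[2]/2-.5; cy=y0+b[1]+b[3]-.5-b[2]/2
print(cx,cy,ray(c,(cx,cy),.042))
go([.4805,-.188,.022])
```

```text
[ 0.48075192 -0.18662516  0.10877231]
[282.08180426 224.61766582]
[  26   20   39   42 1329]
282.0 221.0 [ 0.48085979 -0.18501068  0.042     ]
shift tool mm [-1.5  0.2 86.8]
z tilt [-0.0028  0.0021 -1.    ] tool-y angle deg -8.04
```

Settled, the black pot is at (481, −186.5) mm, consistent with the earlier readings.

Request:
servo_tool(commands="0 0 0 -1 0 45 1;0 0 0 0 0 41 1;0 0 0 0 0 0 1;0 0 0 0 0 0 0;0 0 0 0 0 0 0")

```text
time_s: 16.32
eef_pos: [0.4833, -0.1899, 0.0261]
eef_rot: [0.002, 0.755, 0.656, 0.001]
wrist_force: [1.0, 0.3, 0.9]
opening: 0.604
grasp_force: 0.0
```

Request:
servo_tool(commands="0 0 0 0 0 0 0;0 0 0 0 0 0 0;0 0 0 0 0 0 0;0 0 0 0 0 0 0")

```text
time_s: 16.82
eef_pos: [0.4827, -0.1896, 0.0256]
eef_rot: [0.001, 0.755, 0.656, 0.0]
wrist_force: [-1.2, 0.9, 7.2]
opening: 0.344
grasp_force: 58.5
```

Request:
servo_tool(commands="0 0 0 0 0 -40 0;0 0 0 0 0 -50 0;0 0 0 0 0 0 0;0 0 0 0 0 0 0")

```text
time_s: 17.32
eef_pos: [0.4815, -0.1889, 0.1138]
eef_rot: [0.0, 0.755, 0.656, 0.0]
wrist_force: [-0.1, -0.3, -0.2]
opening: 0.337
grasp_force: 59.3
```

Run:
```python
from h import *
print(tool()[0]);go([.4685,.0580,.11])
```

```text
[ 0.48150349 -0.18888259  0.11382152]
shift tool mm [242.6 -47.6   3.8]
z tilt [ 3.e-04 -2.e-04 -1.e+00] tool-y angle deg -8.08
```

Request:
servo_tool(commands="0 0 0 48 -10 0 0;0 0 0 48 -10 0 0;0 0 0 48 -10 0 0;0 0 0 48 -9 0 0;0 0 0 49.5 -8.5 0 0")

```text
time_s: 17.95
eef_pos: [0.467, 0.0584, 0.1122]
eef_rot: [-0.001, 0.755, 0.655, -0.001]
wrist_force: [0.5, -0.9, -1.3]
opening: 0.34
grasp_force: 59.3
```

Request:
servo_tool(commands="0 0 0 0 0 0 0;0 0 0 0 0 20 0;0 0 0 0 0 20 0;0 0 0 0 0 0 0;0 0 0 0 0 0 0")

```text
time_s: 18.58
eef_pos: [0.4686, 0.0561, 0.0737]
eef_rot: [-0.0, 0.755, 0.655, -0.0]
wrist_force: [0.4, -0.8, -0.8]
opening: 0.345
grasp_force: 59.3
```

Run:
```python
from h import *
print(tool()[0]);go([.4684,.057,.0316])
im=camera("wrist");cv2.imwrite("pics/w8.png",im)
```

```text
[0.46856943 0.05613541 0.07374314]
shift tool mm [ 0.8 -0.3 42.1]
z tilt [-6.e-04 -0.e+00 -1.e+00] tool-y angle deg -8.12
```

View pics/w8.png

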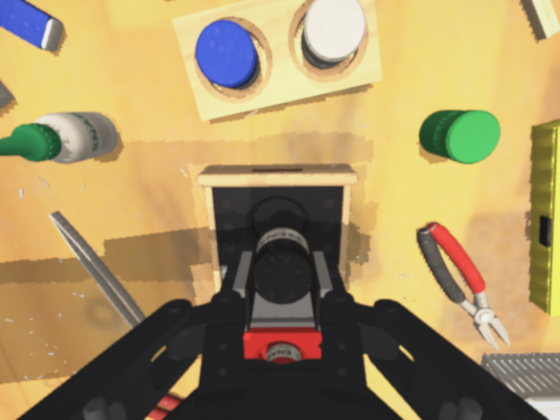

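The blue pot stands in the rack. The black pot hangs over the black well, rim at about (279,220), with the pot at column 282, so I shift it 1 mm.

Request:
servo_tool(commands="0 0 0 0.5 -1 20 0;0 0 0 0 0 12 0;0 0 0 0 0 6 0;0 0 0 0 0 0 0;0 0 0 0 0 0 0")

```text
time_s: 19.25
eef_pos: [0.4681, 0.0574, 0.0363]
eef_rot: [0.0, 0.755, 0.656, 0.0]
wrist_force: [0.2, 0.3, -0.7]
opening: 0.343
grasp_force: 59.3
```

Request:
servo_tool(commands="0 0 0 0 0 4.5 0;0 0 0 0 0 0 0;0 0 0 0 0 0 0.7;0 0 0 0 0 0 0.7;0 0 0 0 0 0 0.7")

```text
time_s: 19.88
eef_pos: [0.4675, 0.0574, 0.0312]
eef_rot: [-0.0, 0.755, 0.656, -0.0]
wrist_force: [-0.1, -0.1, 0.4]
opening: 0.699
grasp_force: 0.0
```

Request:
servo_tool(commands="0 0 0 0 0 -20 0.7;0 0 0 0 0 -50 1;0 0 0 0 0 -40 1;0 0 0 0 0 0 1;0 0 0 0 0 0 1")

```text
time_s: 20.5
eef_pos: [0.4671, 0.0575, 0.1407]
eef_rot: [-0.0, 0.755, 0.656, -0.0]
wrist_force: [-0.6, -0.1, -0.6]
opening: 1.002
grasp_force: 0.0
```

Run:
```python
from h import *
B=np.array([[428.9,287.1],[448.7,223.1],[416.5,215.1],[395.2,278.3]])
m=B.mean(0);l=(B[1]+B[2]-B[0]-B[3])/2;print("block",m,np.linalg.norm(l),np.degrees(np.arctan2(l[1],l[0])))
print(tool()[0]);go([m[0]/1e3,m[1]/1e3,.15]);print(get_obs()['q'][5])
im=camera("wrist");cv2.imwrite("pics/w9.png",im)
```

```text
block [422.325 250.9  ] 66.83758299041045 -72.09367005528897
[0.46713251 0.05748368 0.14067935]
shift tool mm [185.2 -71.6  -9.3]
z tilt [-7.e-04  1.e-04 -1.e+00] tool-y angle deg -8.08
0.010492196777018434
```

View pics/w9.png

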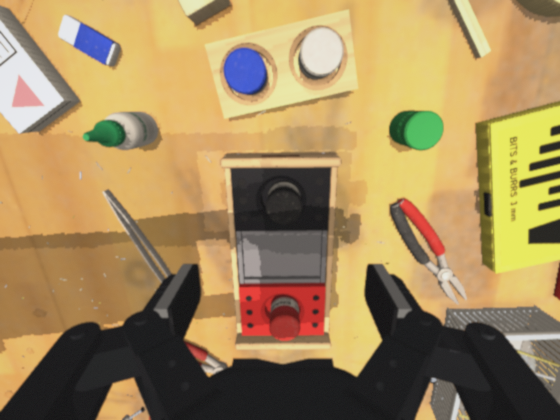

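Red and black pots are seated at (285,315) and (282,198), and blue is in the rack at (246,70). Next is the cork block.

Request:
servo_tool(commands="0 0 0 46 -18 0 1;0 0 0 46 -18 0 1;0 0 0 46 -18 0 1;0 0 0 47 -17.6 0 1;0 0 -0.16 0 0 0 1")

```text
time_s: 21.18
eef_pos: [0.4204, 0.2532, 0.1394]
eef_rot: [-0.001, 0.698, 0.716, -0.001]
wrist_force: [0.7, 0.2, -0.6]
opening: 1.002
grasp_force: 0.0
```

Request:
servo_tool(commands="0 0 -0.15 0 0 0 0.8;0 0 -0.144 0 0 0 0.8;0 0 0 0 0 0 0.8;0 0 0 0 0 0 0.8;0 0 0 0 0 0 0.8")

```text
time_s: 21.8
eef_pos: [0.4226, 0.2505, 0.1409]
eef_rot: [-0.0, 0.589, 0.808, -0.0]
wrist_force: [0.3, -0.0, 0.2]
opening: 0.803
grasp_force: 0.0
```

Run:
```python
from h import *
c=calibration("wrist");im=camera("wrist");print(tool()[0]);go([.4223,.2509,.013])
hsv=cv2.cvtColor(im,cv2.COLOR_BGR2HSV)
e=proj(c,[.4223,.2509,.026]);print(e, hsv[int(e[1]),int(e[0])])
cv2.imwrite("pics/w10.png",im)
```

```text
[0.42266383 0.25053838 0.14106892]
shift tool mm [  0.5  -0.2 128.1]
z tilt [-4.e-04 -1.e-04 -1.e+00] tool-y angle deg 17.86
[280.42164244 200.63814818] [ 24  73 224]
```

View pics/w10.png

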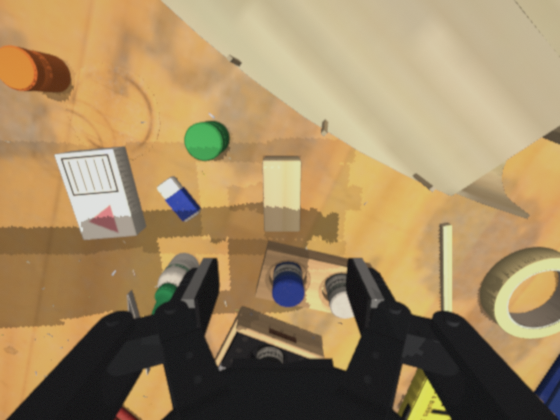

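The view shows the block's top face spanning (264,157)–(300,231), square to the fingers. The hull edge runs from (160,0) to (445,195), close to where the wrist camera will hang, so I'll triangulate its height before descending.

Request:
servo_tool(commands="0 0 0 -40 0 0 0.8;0 0 0 0 0 0 0.8;0 0 0 0 0 0 0.8")

```text
time_s: 22.22
eef_pos: [0.4351, 0.2127, 0.1413]
eef_rot: [-0.0, 0.589, 0.808, 0.0]
wrist_force: [0.0, 0.1, 0.4]
opening: 0.801
grasp_force: 0.0
```

Run:
```python
from h import *
a=cv2.imread("pics/w10.png");c2=calibration("wrist");b=camera("wrist");p,R=tool();print(p)
# pose of first view: same orientation, known TCP
p1=np.array([.42266,.25054,.14107]);C2=-c2['R'].T@c2['t'];C1=C2+(p1-p)
c1=dict(c2);c1['t']=-c2['R']@C1
P=np.float32([[325,127],[236,60],[421,181],[525,213],[400,100],[300,60],[207,140],[282,231],[300,157]]).reshape(-1,1,2)
g=[cv2.cvtColor(i,cv2.COLOR_BGR2GRAY) for i in(a,b)]
Q,st,err=cv2.calcOpticalFlowPyrLK(g[0],g[1],P,None,winSize=(25,25),maxLevel=4)
M=lambda c:np.array([[c['fx'],0,c['cx']],[0,c['fy'],c['cy']],[0,0,1]])@np.c_[c['R'],c['t']]
X=cv2.triangulatePoints(M(c1),M(c2),P[:,0].T,Q[:,0].T);X=(X[:3]/X[3]).T
for u,v,x,e in zip(P[:,0],Q[:,0],X,err): print(u,v.round(1),(x*1000).round(0),e)
print("camera at grasp",(C1-[0,0,.128]).round(3))
```

```text
[0.43493908 0.21298881 0.14132715]
[325. 127.] [279.  20.] [409. 323. 176.] [13.6779]
[236.  60.] [233.7  -7.8] [359. 349.  61.] [17.3147]
[421. 181.] [419.1 139.2] [543. 305.  12.] [19.6421]
[525. 213.] [234.2  97.3] [412. 311. 274.] [18.6457]
[400. 100.] [278.8  -6.5] [413. 323. 228.] [1.0631851e-23]
[300.  60.] [311.4 -15.1] [404. 360.  85.] [3.0613e-41]
[207. 140.] [204.5  89.9] [347. 285.  32.] [9.8957]
[282. 231.] [226.9 230.4] [405. 313. 284.] [9.9215]
[300. 157.] [299.7 109.2] [426. 295.  30.] [21.9302]
camera at grasp [0.399 0.331 0.155]
```

The hull's edge is about 60 mm high there, while the camera stays above 0.15 m, so it is clear to descend.

Request:
servo_tool(commands="0 0 0 43 0.5 0 0.8;0 0 0 0 0 45 0.8;0 0 0 0 0 40 0.8;0 0 0 0 0 0 0.8")

```text
time_s: 22.78
eef_pos: [0.4191, 0.2535, 0.0536]
eef_rot: [-0.002, 0.588, 0.809, -0.003]
wrist_force: [0.1, 0.4, 0.8]
opening: 0.804
grasp_force: 0.0
```

Request:
servo_tool(commands="0 0 0 0 0 25 0.8;0 0 0 0 0 17 0.8;0 0 0 0 0 0 0.8;0 0 0 0 0 0 0;0 0 0 0 0 0 0")

```text
time_s: 23.4
eef_pos: [0.4232, 0.2539, 0.0155]
eef_rot: [0.001, 0.588, 0.809, 0.001]
wrist_force: [-10.0, -3.6, 27.5]
opening: 0.389
grasp_force: 59.1
```

Request:
servo_tool(commands="0 0 0 0 0 0 0;0 0 0 0 0 0 0;0 0 0 0 0 0 0")

```text
time_s: 23.78
eef_pos: [0.4235, 0.254, 0.0156]
eef_rot: [0.001, 0.588, 0.809, 0.001]
wrist_force: [0.0, -0.6, 7.5]
opening: 0.387
grasp_force: 60.3
```

Request:
servo_tool(commands="0 0 0 0 0 -30 0;0 0 0 0 0 -40 0;0 0 0 0 0 -40 0;0 0 0 0 0 0 0;0 0 0 0 0 0 0")

```text
time_s: 24.4
eef_pos: [0.4219, 0.2535, 0.124]
eef_rot: [-0.0, 0.588, 0.809, -0.0]
wrist_force: [-0.1, 0.1, -0.8]
opening: 0.39
grasp_force: 60.0
```

Run:
```python
from h import *
c=calibration("wrist");im=camera("wrist");p,R=tool();print(p);go([.4597,-.0051,.125])
cv2.imwrite("pics/w11.png",im)
hsv=cv2.cvtColor(im,cv2.COLOR_BGR2HSV)
# column profile at finger-free centre line: block top face ends
for col in (270,282,294): print(col,[tuple(int(v) for v in hsv[r,col]) for r in range(180,345,6)])
for s in (-35,35): print(s,proj(c,p+R@np.array([s/1e3,0,-.010])), proj(c,p+R@np.array([s/1e3,0,.0156])))
```

```text
[0.42145942 0.25335431 0.12332123]
shift tool mm [-257.7  -43.2   -1.6]
z tilt [-1.7e-03 -5.0e-04 -1.0e+00] tool-y angle deg 17.93
270 [(16, 116, 181), (16, 118, 121), (16, 126, 134), (17, 88, 102), (18, 84, 124), (18, 86, 148), (27, 65, 222), (26, 66, 223), (26, 66, 223), (26, 66, 223), (26, 66, 223), (25, 70, 220), (18, 84, 158), (18, 85, 159), (18, 86, 158), (18, 83, 156), (18, 85, 156), (18, 85, 156), (18, 85, 156), (17, 85, 156), (18, 84, 155), (18, 84, 155), (17, 86, 154), (18, 84, 154), (18, 85, 153), (17, 113, 120), (16, 102, 105), (15, 110, 81)]
282 [(16, 126, 176), (16, 120, 123), (16, 131, 134), (17, 90, 102), (18, 88, 124), (18, 88, 148), (26, 71, 223), (26, 71, 223), (26, 74, 222), (25, 72, 223), (25, 73, 223), (24, 77, 219), (18, 89, 157), (18, 90, 156), (18, 89, 155), (17, 90, 156), (17, 90, 155), (18, 89, 154), (18, 90, 155), (18, 90, 153), (18, 90, 153), (18, 88, 153), (18, 89, 152), (18, 91, 152), (19, 90, 151), (19, 132, 218), (16, 103, 106), (17, 101, 98)]
294 [(16, 131, 177), (16, 130, 131), (16, 135, 136), (17, 92, 105), (18, 88, 125), (18, 91, 146), (26, 75, 223), (26, 77, 223), (26, 76, 222), (26, 78, 223), (26, 78, 223), (25, 78, 222), (18, 92, 156), (19, 92, 156), (19, 92, 156), (19, 92, 155), (19, 92, 155), (18, 92, 155), (19, 91, 154), (18, 90, 155), (19, 91, 154), (19, 91, 154), (19, 92, 153), (19, 89, 152), (18, 91, 152), (18, 112, 193), (18, 111, 189), (15, 102, 108)]
-35 [278.48093203 328.12933337] [278.90294979 299.5546715 ]
35 [277.88100924 212.13269919] [278.44912953 196.56820782]
```

The block is centred in the grip to within 1 mm.

Request:
servo_tool(commands="0 0 0 -43 -7.2 0 0;0 0 0 -43 -7.2 0 0;0 0 0 -43 -7.2 0 0;0 0 0 -43 -7.2 0 0;0 0 0 -43 -7.2 0 0")

```text
time_s: 25.08
eef_pos: [0.4532, 0.0368, 0.1228]
eef_rot: [-0.001, 0.588, 0.809, -0.001]
wrist_force: [1.3, 0.0, 0.2]
opening: 0.39
grasp_force: 60.0
```

Request:
servo_tool(commands="0 0 0 -42.7 -7.2 0 0;0 0 0.168 0 0 0 0;0 0 0.168 0 0 0 0;0 0 0.168 0 0 0 0;0 0 0.168 0 0 0 0")

```text
time_s: 25.7
eef_pos: [0.4594, -0.0046, 0.1226]
eef_rot: [-0.001, 0.824, 0.567, -0.001]
wrist_force: [0.2, -0.4, -1.1]
opening: 0.389
grasp_force: 60.0
```

Request:
servo_tool(commands="0 0 0.168 0 0 0 0;0 0 0.168 0 0 0 0;0 0 0.168 0 0 0 0;0 0 0.168 0 0 0 0;0 0 0.168 0 0 0 0")

```text
time_s: 26.32
eef_pos: [0.4594, -0.0045, 0.1227]
eef_rot: [-0.001, 0.983, 0.182, -0.001]
wrist_force: [0.2, -0.1, -0.2]
opening: 0.39
grasp_force: 60.0
```

Request:
servo_tool(commands="0 0 0.168 0 0 0 0;0 0 0.168 0 0 0 0;0 0 0.168 0 0 0 0;0 0 0 0 0 0 0;0 0 0 0 0 0 0")

```text
time_s: 26.95
eef_pos: [0.46, -0.0047, 0.1235]
eef_rot: [-0.0, 0.998, -0.064, -0.001]
wrist_force: [-0.9, 1.1, -0.7]
opening: 0.388
grasp_force: 60.0
```

Run:
```python
from h import *
o=get_obs();print(tool()[0],o['opening'],o['q'][5]);go([.4597,-.0051,.0250])
```

```text
[ 0.45997542 -0.00466821  0.12347036] 0.3876674665621823 1.4306916871140989
shift tool mm [-0.1  0.5 98.5]
z tilt [-1.6e-03  5.0e-04 -1.0e+00] tool-y angle deg -97.4
```

Request:
servo_tool(commands="0 0 0.012 0 0.5 35 0;0 0 0 0 0 30 0;0 0 0 0 0 20 0;0 0 0 0 0 4 0;0 0 0 0 0 0 0")

```text
time_s: 27.58
eef_pos: [0.4607, -0.0054, 0.0355]
eef_rot: [-0.0, 0.997, -0.072, -0.0]
wrist_force: [0.2, 0.1, -0.3]
opening: 0.388
grasp_force: 60.0
```

Request:
servo_tool(commands="0 0 0 0 0 4 0;0 0 0 0 0 3 0;0 0 0 0 0 0 0")

```text
time_s: 27.95
eef_pos: [0.4605, -0.0053, 0.0284]
eef_rot: [0.0, 0.997, -0.072, 0.0]
wrist_force: [0.1, 0.2, -1.0]
opening: 0.389
grasp_force: 60.0
```

Request:
servo_tool(commands="0 0 0 0 0 3 0;0 0 0 0 0 0.5 0;0 0 0 0 0 0 0.52;0 0 0 0 0 0 0.52;0 0 0 0 0 0 0.52")

```text
time_s: 28.58
eef_pos: [0.4606, -0.0053, 0.0249]
eef_rot: [0.0, 0.997, -0.072, 0.0]
wrist_force: [0.8, -0.9, -0.5]
opening: 0.517
grasp_force: 0.0
```

Request:
servo_tool(commands="0 0 0 0 0 -15 0.52;0 0 0 0 0 -40 0.52;0 0 0 0 0 -50 0.52;0 0 0 0 0 0 0.52;0 0 0 0 0 0 0.52")

```text
time_s: 29.2
eef_pos: [0.4604, -0.0053, 0.1302]
eef_rot: [0.0, 0.997, -0.072, 0.0]
wrist_force: [0.3, -0.9, 0.4]
opening: 0.521
grasp_force: 0.0
```

Run:
```python
from h import *
c=calibration("wrist");im=camera("wrist");p,R=tool();print(p)
cv2.imwrite("pics/w12.png",im)
hsv=cv2.cvtColor(im,cv2.COLOR_BGR2HSV);H,S,V=[hsv[...,i].astype(int) for i in range(3)]
M={"blue":(H>105)&(H<130)&(S>120),"red":((H<8)|(H>172))&(S>140)&(V>60),"tan":(H>14)&(H<32)&(S<110)&(V>110)}
for k,m in M.items():
    n,l,s,ce=cv2.connectedComponentsWithStats(m.astype(np.uint8))
    for i in range(1,n):
        if s[i,4]>250: print(k,s[i],ce[i].round(0),(ray(c,ce[i],.040)*1e3).round(0))
# block top face expected corners
for a,b in((-35,-18),(35,-18),(35,18),(-35,18)):
    X=np.array([.4605,-.0053,.035])+R@np.array([a,b,0])/1e3; print(proj(c,X).round(0))
for n,X in dict(black=[.4685,.058,.048],red=[.451,-.068,.048],blue=[.4565,.1693,.048]).items(): q=proj(c,X).astype(int);print(n,q,im[q[1],q[0]])
```

```text
[ 0.45979429 -0.00512241  0.12929216]
blue [  67  225   43   37 1134] [ 88. 243.] [456. 170.  40.]
red [ 211    0   76   68 1445] [245.  29.] [599.   1.  40.]
red [ 317  154   77   98 6547] [353. 201.] [462. -66.  40.]
red [390 282  31  27 256] [407. 294.] [ 362. -110.   40.]
red [ 483  306   77   79 3169] [521. 340.] [ 291. -223.   40.]
tan [  0   0  36  40 612] [13. 14.] [631. 158.  40.]
tan [223   0  37  15 296] [240.   4.] [614.   2.  40.]
tan [ 253    0  102   44 1514] [315.  12.] [603. -48.  40.]
tan [503   0  31  23 274] [519.  11.] [ 583. -187.   40.]
tan [470   4  27  40 424] [483.  26.] [ 578. -164.   40.]
tan [ 424   14   38  100 1173] [447.  66.] [ 556. -139.   40.]
tan [ 498   16   62   81 2702] [536.  53.] [ 555. -202.   40.]
tan [  0  24  27  60 525] [10. 60.] [605. 173.  40.]
tan [246 106  25  22 265] [256. 118.] [540.   4.  40.]
tan [487 111  32  35 358] [506. 128.] [ 505. -186.   40.]
tan [ 145  133  288  132 5206] [284. 183.] [486. -10.  40.]
tan [  29  137  113  130 5400] [ 83. 194.] [501. 157.  40.]
tan [ 261  162   44   83 3401] [282. 203.] [469.  -6.  40.]
tan [432 182  36  25 416] [447. 194.] [ 457. -143.   40.]
tan [ 416  235   59   59 1120] [447. 264.] [ 389. -146.   40.]
tan [241 248  84   9 483] [280. 252.] [423.   2.  40.]
tan [ 231  302   91   45 1149] [278. 324.] [345.  16.  40.]
tan [  0 304  41  46 754] [ 16. 325.] [381. 272.  40.]
tan [140 367  43  44 295] [170. 385.] [283. 142.  40.]
tan [536 381  24  39 585] [550. 401.] [ 199. -266.   40.]
[263. 247.]
[261. 171.]
[304. 171.]
[302. 247.]
black [205 217] [48 51 53]
red [359 216] [ 46  52 154]
blue [ 82 247] [217 103  80]
```

```bash
python3 -c "
from bench import *
print(hand_in())"
```

```text
the job is handed in; nothing more can be done
None
```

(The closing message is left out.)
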